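# Level the flat lap: screw its raised foot down to the bench

### The job

The small grinding machine on the jeweller's bench has two adjustable feet at its front edge, and the one under the brass knob hangs a few millimetres clear of the bench. Turn the brass knob clockwise until that foot's rubber pad just rests on the bench without being squashed hard (the white line on the knob then points straight away from the machine), and let go. The foot under the black knob already stands right: leave it alone.

Things in the scene. Friction and masses are not known exactly. Their poses are not given: they have to be found in the camera images.
- brass_foot_grip (a point): Grip point of the brass knob, on its axis, 77 mm above the bench; stays at this height. Disc 40 mm across carrying an upright bar grip 42 long, 14 wide, 30 high; bar top 7 mm above this point, disc top 23 mm below. Turns with the knob: x along the bar to its white-lined end, y across the bar (pinch), z up. The machine (at most 60 mm high) begins 35 mm behind the axis; its place varies.
- brass_foot_knob (a joint): Brass knob's turn in rad, growing clockwise seen from above, range 0 to 2.1, starts at 0.1 to 0.6. The foot goes down 6 mm per rad (steep thread). Its pad meets the bench at 1.1; at 1.35, the aim, the white line points straight away from the machine; from 1.6 on the pad is squashed too hard. Slight friction (0.06 N m): it stays where it is left.
- brass_foot_pad (a joint): How far the soft rubber pad under the brass knob (34 mm across, 12 mm high, about 1 N per mm) is squashed against the bench, in m: 0 while it hangs free, about 0.0015 at the aim, too hard from 0.003.
- black_foot_knob (a joint): Turn (rad, as above) of the black plastic knob, same shape and size, on the same front edge of the machine, 170 mm beside the brass one on either side. Its foot already rests on the bench, at 1.25 to 1.45: leave it so.

How it is judged:
At the end, for the whole second after the job is handed in: The brass knob is at rest with its foot's pad on the bench, squashed by more than 0.2 mm and less than 3 mm (knob between about 1.14 and 1.6 rad), and the black knob still stands between 1.12 and 1.58 rad (value of joint brass_foot_pad between 0.0002 and 0.003 m and velocity of joint brass_foot_knob between -0.05 and 0.05 rad/s and value of joint black_foot_knob between 1.12 and 1.58 rad); the robot touches nothing.
It fails at once if the black knob is turned away from its setting (value of joint black_foot_knob below 1.1 rad or value of joint black_foot_knob above 1.6 rad).
It also fails if it takes over 32 s, if anything falls off the work surface, if the arm or the gripper's body presses on something with over 40 N, if the wrist force passes 120 N, or if a joint passes its speed limit or range.

### The arm

A 6-joint arm with a two-finger parallel gripper is mounted at the origin on the work surface. World frame = base frame: x ahead of the robot, y to its left, z up, the work surface at z = 0. Lengths are in m, angles in rad, forces in N, time in s.
With the tool pointing down it reaches from about 0.225 to 0.725 m from the base axis. Payload 3.1 kg.
Tool frame: the origin (TCP) lies midway between the tips of the shut fingers; the grasp point (between the pads) lies 19 mm behind it; z points along the fingers, y is the line along which they close (so a half turn about z gives the same grasp; the last joint's range is limited). The gripper opens to 85 mm and grips with 20 to 120 N. Pads are 22 mm wide; open, the fingers measure 114 mm over their backs; the gripper's body (76 mm by 85 mm) begins 54 mm behind the grasp point. The pads swing forward as they close: fully open they stand 13 mm farther back than shut.
Start: joints at [-1.28, 0.048, 0.099, 1.622, 0, 1.443], TCP at [0.213, -0.48, 0.231] pointing down, gripper open.
Joint ranges: [-2.91, 2.91], [-0.99, 1.94], [-1.21, 1.42], [-2.12, 2.29], [-1.49, 1.47], [-3.14, 3.14]. Speed limits (rad/s): [2.79, 2.79, 3.14, 3.14, 3.14, 3.14].

### API

Orientations are given as [roll, pitch, yaw] about the fixed x, y, z axes, in that order (R = Rz(yaw) Ry(pitch) Rx(roll)).
In Python, from plant import r gives the robot as it stands.
- The arm moves only by the tool step_arm, never from a script. Its argument "increments" is text: rows parted by semicolons, each of 6 numbers parted by spaces: the shift along the tool's x, y, z each as a share of 30 cm, from -1 to 1, then the turn, a rotation vector about the tool's x, y, z each as a share of 90 degrees, from -1 to 1. In form: x y z wx wy wz; .... A call has 1 to 20 rows; each row is the pose to reach, as a shift and turn from the pose commanded when the call began, along the tool's axes at that moment; what a row does not reach only later rows make up. A row lasts 1/8 s, in which the tool goes at most 62.5 mm and 10.7 degrees, less where a joint would pass 70% of its speed; a pose out of reach is approached as far as the arm can. A call with a number of a shift or a turn outside -1 to 1 is refused whole. A call with a gripper value outside its range is refused whole. "hand" is the finger opening in mm, from 0 to 85.4, set as the call begins (left out, the last holds). The fingers move at their own pace and stop on an object; "newtons" is the grip in N (left out, the last holds). Time passes only in rows, so rows that repeat a pose let the fingers close. It gives the time, the measured TCP pose, the force, the opening and the grip force at its end, in the units of the state.
- r.get_obs(): the state, without advancing time (a new reading comes with each control period).
- r.grab_frame(name): name is "scene" or "top" or "wrist"; returns a dict with "frame" (420x560x3 uint8, red, green, blue), "fx", "fy", "cx", "cy" (pixels), "T" (4x4, takes a point from camera to world coordinates). Camera axes: x right, y up, looking along -z (the intrinsics and any distortion apply to the point x, -y, -z); pixel columns grow to the right and rows downward; lengths in m; the calibration is good to about 2 mm. A picture is of the moment at which its call begins. There is no depth.
- r.finish_job(): hands the job in; it is judged then, once.
The state is a dict: "t": time; "q": joint angles; "joint_vel": joint speeds; "joint_torque": joint torques, N m; "tool_pos": TCP position; "tcp_rot": TCP orientation; "ft_force": force on the tool from outside, world axes, zero at the start; "moment": the same for the moment, N m; "opening": finger opening in m; "finger_force": force on a finger pad.
Only numpy, scipy, OpenCV 4.12 (cv2) and the standard library are available. Lean on these libraries where they do the work, as an engineer would, in place of code of your own. Each camera call takes 0.05 s, during which the arm holds its last target. There are 200 camera calls.

## Working session

There is one attempt and no reset: what is moved stays moved. The work goes in short steps, Python scripts to look and compute and a tool call to move; the robot and the scene stay as the last step left them, time stands still between calls to the robot, and variables do not carry over. Pictures are saved under pics/ and viewed, at most 10 in all, crops included, and the job is handed in when it is done.

Besides the shell and the picture viewer there is one more tool, called after ">>>" as name(argument=value, ...) on one line, values as JSON. step_arm: Moves the arm, as the interface text tells. Shift numbers are shares of 30 cm and turn numbers shares of 90 degrees, none past 1 either way. Its arguments: {"type":"object","properties":{"increments":{"type":"string"},"hand":{"type":"number"},"newtons":{"type":"number"}},"required":["increments"]}

```bash
mkdir -p pics
cat > h.py <<'E'
import numpy as np, cv2
from plant import r
def ray(f,u,v):
    d=np.array([(u-f["cx"])/f["fx"],-(v-f["cy"])/f["fy"],-1.0]);T=np.array(f["T"])
    return T[:3,3],T[:3,:3]@d
def onz(f,u,v,z):
    o,d=ray(f,u,v);return o+d*(z-o[2])/d[2]
def two(f,a,g,b):
    o,d=ray(f,*a);p,e=ray(g,*b)
    s=np.linalg.lstsq(np.c_[d,-e],p-o,rcond=None)[0]
    A=o+d*s[0];B=p+e*s[1];return (A+B)/2,np.linalg.norm(A-B)
E
python3 - <<'E'
from h import *
a=r.grab_frame("scene");b=r.grab_frame("top")
print({k:v for k,v in b.items() if k!="frame"});print({k:v for k,v in a.items() if k!="frame"})
for n,f in(("s",a),("t",b)): cv2.imwrite(f"pics/{n}0.png",f["frame"][:,:,::-1]);np.save(n+"0.npy",f,allow_pickle=True)
print(r.get_obs())
E
```

```text
{'fx': 477.96448515271425, 'fy': 477.96448515271425, 'cx': 280.6467120079063, 'cy': 207.53359095128135, 'T': array([[-1.09777097e-02,  9.95708526e-01, -9.18913576e-02,
         4.94256686e-01],
       [-9.99938118e-01, -1.10968962e-02, -7.86187765e-04,
         1.07758938e-02],
       [-1.80252272e-03,  9.18770406e-02,  9.95768728e-01,
         7.31988538e-01],
       [ 0.00000000e+00,  0.00000000e+00,  0.00000000e+00,
         1.00000000e+00]])}
{'fx': 545.4532255410078, 'fy': 545.4532255410078, 'cx': 278.67384497834774, 'cy': 217.32590488296984, 'T': array([[ 0.88004828, -0.30257791,  0.36600768,  0.81043315],
       [ 0.47479561,  0.57551634, -0.66584538, -0.44566774],
       [-0.0091733 ,  0.75975493,  0.65014483,  0.5124364 ],
       [ 0.        ,  0.        ,  0.        ,  1.        ]])}
{'t': 0.1, 'q': array([-1.27980561e+00,  4.87288327e-02,  9.77284537e-02,  1.62202196e+00,
        1.70339640e-05,  1.44301015e+00]), 'joint_vel': array([-0.00109507, -0.00015466,  0.00520258,  0.00217118,  0.00262788,
       -0.00067831]), 'joint_torque': array([ 2.17224770e-03, -3.39851940e+01,  3.20934856e+01,  1.58547977e-02,
       -1.23190212e-04, -5.05224961e-06]), 'tool_pos': array([ 0.21332327, -0.47908375,  0.23019405]), 'tcp_rot': array([-3.13938696e+00, -3.00575134e-04,  4.18776552e-01]), 'ft_force': array([-0.37172011,  0.53238423, -0.02695296]), 'moment': array([0.00464932, 0.05126124, 0.0024394 ]), 'finger_force': 0.0, 'opening': 0.0855218668282809}
```

View pics/t0.png

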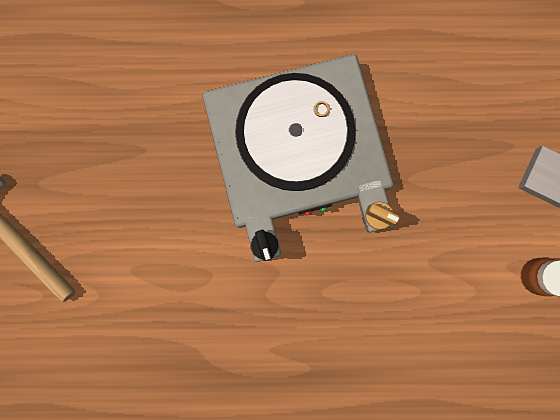

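View pics/s0.png

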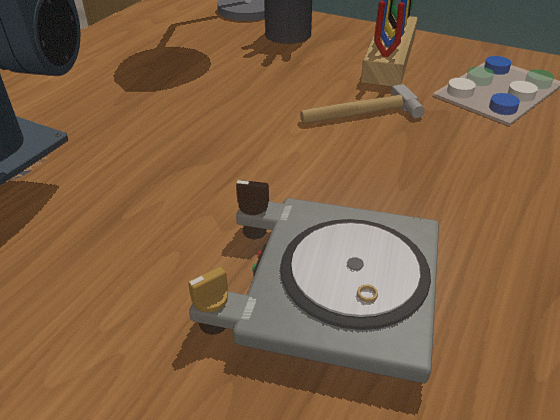

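The top view shows the brass knob at about (380,215), with its white end at (395,218), and the black knob at (265,245). The machine lies beyond both. The scene view shows the brass bar at about (208,290) and the black knob at (253,195).

Run:
```python
from h import *
s=np.load("s0.npy",allow_pickle=True).item();t=np.load("t0.npy",allow_pickle=True).item()
a=cv2.resize(s["frame"][250:340,160:260],None,fx=4,fy=4,interpolation=cv2.INTER_CUBIC)
b=cv2.resize(t["frame"][190:250,345:445],None,fx=4,fy=4,interpolation=cv2.INTER_CUBIC)
c=cv2.resize(t["frame"][190:280,230:300],None,fx=4,fy=4,interpolation=cv2.INTER_CUBIC)
im=np.zeros((600,800,3),np.uint8);im[:360,:400]=a;im[360:600,:400]=b;im[:360,400:680]=c
cv2.imwrite("pics/c0.png",im[:,:,::-1])
```

```text
(no output)
```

View pics/c0.png

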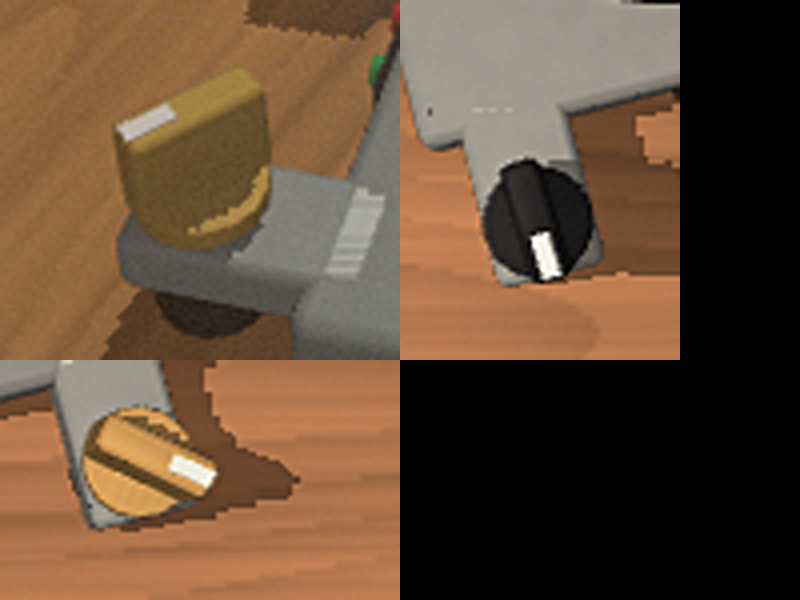

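The crops show the brass bar's top face. In the top view it runs from (104,430) to (212,480) in crop pixels, in the scene view from (119,134) to (255,78).

Run:
```python
from h import *
s=np.load("s0.npy",allow_pickle=True).item();t=np.load("t0.npy",allow_pickle=True).item()
T=lambda U,V:(345+(U+.5)/4-.5,190+(V-360+.5)/4-.5)
S=lambda U,V:(160+(U+.5)/4-.5,250+(V+.5)/4-.5)
K=lambda U,V:(230+(U-400+.5)/4-.5,190+(V+.5)/4-.5)
for a,b in(((104,430),(255,78)),((212,480),(119,134)),((158,455),(187,106)),((193,471),(146,121))):
    print(two(t,T(*a),s,S(*b)), onz(t,*T(*a),.084))
p=onz(t,*T(104,430),.084);q=onz(t,*T(212,480),.084);d=q-p;print(np.linalg.norm(d),"bar yaw",np.arctan2(d[1],d[0]))
p=onz(t,*K(515,170),.084);q=onz(t,*K(550,278),.084);d=q-p;print("black",(p+q)/2,"yaw",np.arctan2(d[1],d[0]))
# machine front edge/direction via disc circles (z=.054): 
pb=onz(t,*T(136,462),.054);pk=onz(t,*K(537,220),.054)
d=pk-pb;print("discs",pb,pk,np.linalg.norm(d),"away dir",np.arctan2(d[1],d[0])+np.pi/2)
```

```text
(array([ 0.55469454, -0.11063065,  0.08209953]), np.float64(0.003129207173993164)) [ 0.55324789 -0.11118334  0.084     ]
(array([ 0.53634652, -0.14661501,  0.08503118]), np.float64(0.0015492099160451724)) [ 0.53579889 -0.14734515  0.084     ]
(array([ 0.54539548, -0.12877023,  0.08347922]), np.float64(0.0020988897537662205)) [ 0.54451243 -0.12928695  0.084     ]
(array([ 0.53982046, -0.13991927,  0.08539098]), np.float64(0.00247118929739826)) [ 0.53893159 -0.14099876  0.084     ]
0.040151512658203665 bar yaw -2.020367101971357
black [0.50266996 0.03605856 0.084     ] yaw -2.8351432124482674
discs [ 0.54443068 -0.12787746  0.054     ] [0.50440232 0.03561141 0.054     ] 0.1683178009856676 away dir 3.381707542935182
```

```bash
cat >> h.py <<'E'
from scipy.spatial.transform import Rotation as R
def inc(p,yaw):
    o=r.get_obs();A=R.from_euler("xyz",o["tcp_rot"]);B=R.from_euler("xyz",[np.pi,0,yaw])
    print("now",o["tool_pos"],o["tcp_rot"],"inc",np.round(np.r_[A.inv().apply(np.array(p)-o["tool_pos"])/.3,(A.inv()*B).as_rotvec()/(np.pi/2)],4))
E
python3 -c "
from h import *
inc([.545,-.1285,.18],1.121)"
```

```text
now [ 0.21332327 -0.47908375  0.23019405] [-3.13938696e+00 -3.00575134e-04  4.18776552e-01] inc [ 1.4852e+00 -6.1770e-01  1.6910e-01 -1.3000e-03 -7.0000e-04 -4.4700e-01]
```

>>> step_arm(increments="0.2 -0.08 0 0 0 -0.11; 0.4 -0.16 0 0 0 -0.22; 0.6 -0.24 0 0 0 -0.33; 0.8 -0.33 0 0 0 -0.447; 0.9 -0.37 0 0 0 -0.447; 0.95 -0.4 0 0 0 -0.447", hand=45, newtons=30)

```text
t: 0.85
tool_pos: [0.426, -0.2522, 0.2307]
tcp_rot: [-3.14, -0.0, 1.124]
ft_force: [0.3, -1.2, 0.6]
opening: 0.0451
finger_force: 0.0
```

```bash
python3 -c "
from h import *
inc([.545,-.1285,.18],1.121)"
```

```text
now [ 0.42597095 -0.25218703  0.23070177] [-3.14046210e+00 -2.65865049e-04  1.12397080e+00] inc [ 5.432e-01  1.798e-01  1.689e-01 -7.000e-04 -2.000e-04  1.900e-03]
```

>>> step_arm(increments="0.15 0.05 0.04 0 0 0; 0.3 0.1 0.09 0 0 0; 0.43 0.14 0.13 0 0 0; 0.54 0.18 0.17 0 0 0; 0.54 0.18 0.17 0 0 0; 0.54 0.18 0.17 0 0 0")

```text
t: 1.6
tool_pos: [0.5435, -0.1326, 0.1801]
tcp_rot: [-3.141, 0.001, 1.12]
ft_force: [0.1, 0.5, -0.3]
opening: 0.0448
finger_force: 0.0
```

```bash
python3 -c "
from h import *
f=r.grab_frame('wrist');np.save('w1.npy',f,allow_pickle=True);cv2.imwrite('pics/w1.png',f['frame'][:,:,::-1])
print(r.get_obs()['tool_pos'],f['T'])
T=np.array(f['T'])
for p in ([.545,-.1285,.084],):
  c=np.linalg.inv(T)@np.r_[p,1];print(f['cx']+f['fx']*c[0]/-c[2],f['cy']-f['fy']*c[1]/-c[2])"
```

```text
[ 0.54355233 -0.13283005  0.18057572] [[ 9.00182753e-01  4.20286222e-01  1.14151226e-01  5.72521413e-01]
 [-4.35512246e-01  8.68525234e-01  2.36628403e-01 -7.17486782e-02]
 [ 3.08437276e-04 -2.62723064e-01  9.64871233e-01  3.22448392e-01]
 [ 0.00000000e+00  0.00000000e+00  0.00000000e+00  1.00000000e+00]]
274.8127220878544 207.29845316420287
```

View pics/w1.png

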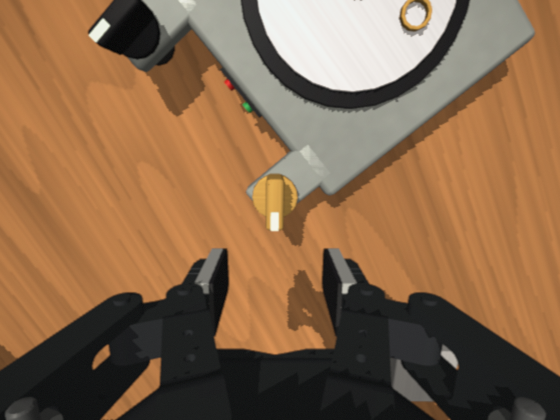

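The wrist view shows the bar from (275,175) to (274,231), centred between the fingers and parallel to them. That matches the estimate.

```bash
python3 -c "
from h import *
f=np.load('w1.npy',allow_pickle=True).item()
p=onz(f,275,175,.084);q=onz(f,274.5,231,.084);print(p,q,(p+q)/2,np.linalg.norm(p-q),np.arctan2(*(q-p)[1::-1]))
t=np.load('t0.npy',allow_pickle=True).item()
print(two(t,(384.1,213.4),f,(275,203)))
inc([.5453,-.1275,.060],1.121)"
```

```text
[ 0.55611593 -0.10585673  0.084     ] [ 0.53631928 -0.14586772  0.084     ] [ 0.5462176  -0.12586223  0.084     ] 0.04464063781559041 -2.0302594152124342
(array([ 0.54532444, -0.13010163,  0.07158809]), np.float64(0.0035864389561274515))
now [ 0.54355233 -0.13283005  0.18057572] [-3.14158865e+00  7.22649929e-04  1.11947322e+00] inc [ 0.0188 -0.0025  0.4019 -0.      0.0005 -0.001 ]
```

>>> step_arm(increments="0.015 -0.003 0.12 0 0 0; 0.015 -0.003 0.24 0 0 0; 0.015 -0.003 0.33 0 0 0; 0.015 -0.003 0.38 0 0 0; 0.015 -0.003 0.40 0 0 0; 0.015 -0.003 0.40 0 0 0; 0.015 -0.003 0.40 0 0 0")

```text
t: 2.52
tool_pos: [0.5463, -0.1278, 0.0619]
tcp_rot: [3.139, -0.0, 1.121]
ft_force: [-1.1, 0.1, 0.0]
opening: 0.0449
finger_force: 0.0
```

>>> step_arm(increments="0 0 0 0 0 0; 0 0 0 0 0 0; 0 0 0 0 0 0; 0 0 0 0 0 0; 0 0 0 0 0 0; 0 0 0 0 0 0", hand=8, newtons=30)

```text
t: 3.28
tool_pos: [0.5455, -0.1272, 0.0612]
tcp_rot: [3.141, -0.0, 1.121]
ft_force: [-1.1, 1.0, 5.8]
opening: 0.0136
finger_force: 31.6
```

```bash
python3 -c "
from h import *
inc([.5453,-.1275,.060],.241);print(r.get_obs())"
```

```text
now [ 0.54549252 -0.12723217  0.06120113] [ 3.14086675e+00 -1.70606907e-04  1.12112339e+00] inc [-1.100e-03 -2.000e-04  4.000e-03  4.000e-04 -3.000e-04  5.603e-01]
{'t': 3.275, 'q': array([-3.48922362e-01,  1.68406580e-01, -1.09901656e-01,  1.29174871e+00,
        9.67304127e-05,  1.67154700e+00]), 'joint_vel': array([ 0.00156186,  0.00182325, -0.00015891,  0.00011041, -0.00040688,
        0.00035359]), 'joint_torque': array([-2.88191345e-01, -3.50373173e+01,  2.97690797e+01, -9.25103612e-01,
       -5.21175144e-02,  3.02754936e-02]), 'tool_pos': array([ 0.54549252, -0.12723217,  0.06120113]), 'tcp_rot': array([ 3.14086675e+00, -1.70606907e-04,  1.12112339e+00]), 'ft_force': array([-1.05527362,  1.02171793,  5.80796127]), 'moment': array([0.19437936, 0.40309983, 0.0493015 ]), 'finger_force': 31.596511602401733, 'opening': 0.013556016758424902}
```

Gripped with 13.6 mm opening. Next I turn it clockwise.

>>> step_arm(increments="0 0 0 0 0 0.05; 0 0 0 0 0 0.12; 0 0 0 0 0 0.19; 0 0 0 0 0 0.26; 0 0 0 0 0 0.33; 0 0 0 0 0 0.40; 0 0 0 0 0 0.46; 0 0 0 0 0 0.51; 0 0 0 0 0 0.54; 0 0 0 0 0 0.56; 0 0 0 0 0 0.56; 0 0 0 0 0 0.56; 0 0 0 0 0 0.56")

```text
t: 4.9
tool_pos: [0.5461, -0.128, 0.0612]
tcp_rot: [3.14, -0.002, 0.241]
ft_force: [-0.1, -1.5, 5.2]
opening: 0.013
finger_force: 31.6
```

Run:
```python
from h import *
o=r.get_obs();print(o["tool_pos"],o["tcp_rot"],o["ft_force"],o["moment"],o["opening"])
w=r.grab_frame("wrist")["frame"];s=r.grab_frame("scene")["frame"]
im=np.zeros((420,800,3),np.uint8);im[:,:560]=w;im[:360,560:]=cv2.resize(s[240:340,160:260],(240,360)) ;cv2.imwrite("pics/d.png",im[:,:,::-1])
```

```text
[ 0.54612873 -0.12798139  0.06121064] [ 3.13961818e+00 -1.55658418e-03  2.41074866e-01] [-0.1358765  -1.52742437  5.19827615] [-0.26279446  0.09163758 -0.04701763] 0.013013817967187409
```

View pics/d.png

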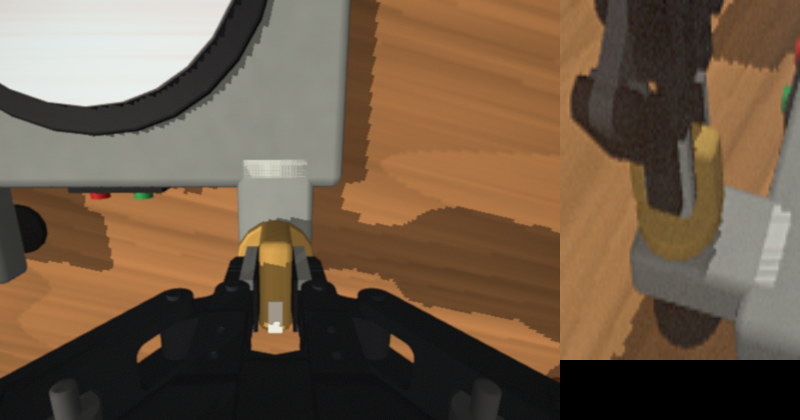

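The wrist view shows the bar with its white end at (275,320), square to the machine's horizontal front edge at row 185. That is the aim, so I open gently and lift.

>>> step_arm(increments="0 0 0 0 0 0; 0 0 0 0 0 0; 0 0 0 0 0 0; 0 0 0 0 0 0; 0 0 -0.03 0 0 0; 0 0 -0.1 0 0 0; 0 0 -0.2 0 0 0; 0 0 -0.3 0 0 0; 0 0 -0.4 0 0 0; 0 0 -0.45 0 0 0; 0 0 -0.45 0 0 0", hand=40)

```text
t: 6.38
tool_pos: [0.5462, -0.1276, 0.1969]
tcp_rot: [3.14, -0.003, 0.241]
ft_force: [-0.1, -0.8, -0.5]
opening: 0.0399
finger_force: 0.0
```

Run:
```python
from h import *
print(r.get_obs()["tool_pos"],r.get_obs()["ft_force"])
w=r.grab_frame("wrist")["frame"];cv2.imwrite("pics/e.png",w[:,:,::-1])
```

```text
[ 0.54615247 -0.12758295  0.19691031] [-0.05853446 -0.82476236 -0.53613702]
```

View pics/e.png

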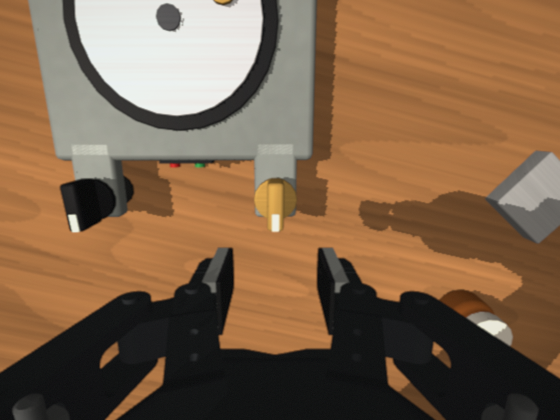

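The brass bar runs straight up and down at column 275, square to the machine's edge. The black knob at (85,205) also points away and is undisturbed, and the gripper is clear of everything.

```bash
python3 -c "
from plant import r
print(r.finish_job())"
```

```text
the job is handed in; nothing more can be done
None
```

I turned the brass knob about 0.88 rad clockwise, until its white line pointed straight away from the machine, then let go, lifted clear and handed the job in; the black knob was left alone, but the hand-in returned no verdict and I didn't measure the pad squash directly.

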